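# Third hand for the terminal block of a bench power supply

### The job

Close up the blue power supply: first push its open lid fully shut, then take the cream terminal block from the bench and set it upright on the base plate in front of the case, between the white lines, red and black posts facing out. Push it square and central against the black sprung contact plate until the orange pointer is in the middle of the green field, never as far as the end of the plate's travel, and finish while holding it there with that steady push, so that a colleague can drive the screws; do not let go. Leave the other things on the bench where they are.

Things in the scene. Friction and masses are not known exactly. Their poses are not given: they have to be found in the camera images.
- supply: fixed blue power supply on a dark grey base plate 320 x 210 x 12 mm. Origin: plate underside (bench level), mid-width, 170 mm from its front edge; x points front to rear, z up. Case: 160 deep x 200 wide x 80 mm tall, x = -30 to +130 mm, rim 92 mm over the bench. The block is to stand on the plate (z = 12 mm) before the case, centred on y = 0, between two white lines 68 mm apart
- lid (a joint): blue lid hinged on the case's rear rim: 0 = fully shut, grows as it opens (rad), starts 0.5 to 0.95. A stiff hinge: it stays where it is left; about 2 to 5 N straight down on its upper face 75 mm before the hinge pushes it shut
- lid_edge (a point): middle of the free (front) edge of the lid's upper face, 160 mm from the hinge. The lid is 6 mm thick, 200 mm wide, its top 98 mm over the bench when shut; a black carrying handle stands 29 mm above its upper face, 30 to 40 mm from the hinge
- lid_hinge (a point): middle of the lid's hinge line, which runs along the supply's y, at supply x = 130 mm, 92 mm over the bench
- contact (a joint): travel of the sprung contact plate towards the case (m): 0 = free, 0.027 = end of its travel. The spring gives 0.7 N per mm and no preload (5 N at 7 mm, 14 N at 20 mm). An orange pointer on the plate runs over a scale beside it: white 0 to 8 mm, green 8 to 18.5 mm, red beyond
- contact_face (a point): centre of the contact plate's front face, which moves with the plate. Black plate 70 wide x 50 mm tall x 8 mm thick, upright, 4 to 54 mm above the base plate, 30 mm before the case when free; axes as the supply's, x into the case
- block: loose cream terminal block, 40 deep (x) x 60 wide (y) x 64 mm tall (z), 0.18 to 0.34 kg; origin: centre of its underside. Its -x face has a red and a black post (17 mm thick, reaching 42 mm from the origin, 34 mm up); +x is the plain back with a brass strip. Starts upright, posts roughly towards the robot. Grasp it over the 60 mm width
- block_back (a point): point on the middle of the block's back (+x) face, 20 mm behind its origin, 29 mm above its underside; to lie on point contact_face
- cell: electrolysis cell, not to be moved: white disc 84 mm across with a glass beaker, 95 mm tall; origin under its centre
- bottle: amber bottle, 68 mm across, 150 mm tall, not to be moved; origin under its centre
- meter: yellow multimeter lying flat, 140 x 80 x 41 mm, not to be moved; origin under its centre
- screw_tray: grey two-part tray 90 x 130 x 30 mm, not to be moved; origin under its centre
- driver: red-handled screwdriver lying flat, 190 mm long, not to be moved; origin at its underside
Mind the look-alikes: they are no part of the job. Several things have the shape of the block; the one meant has the colours described above.

How it is judged (in metres and radians):
On the way, in this order (a step that is already met when the one before it is completed fails the run):
1. the lid is pushed fully shut (value of joint lid below 0.05 rad), for 0.2 s.
2. the block is pressed on the contact plate with 5 to 14 N (contact force between block and contact between 5 and 14 N and x of block_back in the frame of contact_face between -0.004 and 0.004 m and y of block_back in the frame of contact_face between -0.009 and 0.009 m and z of block in the frame of supply between 0.007 and 0.024 m and angle between the x axis of block and the x axis of supply, either way round below 0.1 rad and angle between block's own z axis and vertical below 0.1 rad), for 0.5 s.
At the end, for the whole second after the job is handed in: Ends holding: fingers push the block (over 2 N); it rests upright, square (0.1 rad), posts outward on the contact plate, central within 9 mm, underside -5 to +12 mm from the base plate top; the plate carries 5 to 14 N; lid shut (under 0.05 rad) (all of step 2 and value of joint lid below 0.05 rad and contact force between the fingers and block above 2 N and linear speed of block below 0.01 m/s); the arm keeps its last pose, push and grip.
It fails at once if the contact plate is driven to the end of its travel (value of joint contact above 0.0255 m).
It fails at once if a bystander is moved by over 30 mm (distance of any of cell, bottle, meter, screw_tray, driver from where it was at the start of the episode above 0.03 m).
It also fails if it takes over 58 s, if anything falls off the work surface, if the arm or the gripper's body presses on something with over 40 N, if the wrist force passes 120 N, or if a joint passes its speed limit or range.

### The arm

A 7-joint arm with a two-finger parallel gripper is mounted at the origin on the work surface. World frame = base frame: x ahead of the robot, y to its left, z up, the work surface at z = 0. Lengths are in m, angles in degrees, forces in N, time in s.
With the tool pointing down it reaches from about 0.4 to 0.925 m from the base axis. Payload 4.1 kg.
Tool frame: the origin (TCP) lies where the fingers leave the gripper's body, on its centre line; the fingertips stand 73 mm ahead of it and the grasp point (between the pads) lies 54 mm ahead of it; z points along the fingers, y is the direction in which the jaws open and shut (so a half turn about z gives the same grasp; the last joint's range is limited). The gripper opens to 85 mm and grips with 20 to 120 N. Pads are 22 mm wide; open, the fingers measure 114 mm over their backs; the gripper's body (76 mm by 85 mm) begins 54 mm behind the grasp point. The pads swing forward as they close: fully open they stand 13 mm farther back than shut.
Start: joints at [63.713, 22.827, 2.584, 88.041, -1.071, 69.15, -2.905], TCP at [0.229, -0.608, 0.304] pointing down, gripper open.
Joint ranges: [-161.44, 161.44], [-28.35, 127.94], [-78.24, 83.42], [0, 140.83], [-78.03, 258.03], [13.02, 114.36], [-168.23, 168.23]. Speed limits (degrees/s): [147.25, 147.25, 180, 180, 180, 180, 180].

### API

Orientations are given as [roll, pitch, yaw] about the fixed x, y, z axes, in that order (R = Rz(yaw) Ry(pitch) Rx(roll)).
In Python, from plant import robot gives the robot as it stands. The module is installed in compiled form; this text tells all that it offers.
- The arm moves only by the shell command python3 -m handwheel 'ROWS'. ROWS is a JSON object of lists of equal length, an entry for each row: "xyz": the shift along the world's x, y, z in cm, a list of three; "turn": the turn about the world's z in rad; "gripper": the closure, from -1 (fully open) to 1 (shut), so that 0 is half open. In form: {"xyz": [[dx, dy, dz], ...], "turn": [turn, ...], "gripper": [gripper, ...]}. A call has 1 to 10 rows; each row is the pose to reach, as a shift and turn from the pose measured when the call began; what a row does not reach only later rows make up. A row lasts 1/8 s, in which the tool goes at most 62.5 mm and 10.7 degrees, less where a joint would pass 70% of its speed; a pose out of reach is approached as far as the arm can. A call with a gripper value outside its range is refused whole. The fingers move at their own pace and stop on an object; the grip force is fixed at half the most. Time passes only in rows, so rows that repeat a pose let the fingers close. It gives the time, the measured TCP pose, the force and the opening at its end, in the units of the state.
- robot.get_obs(): the state, without advancing time (a new reading comes with each control period).
- robot.camera(name): name is "side" or "top" or "wrist"; returns the picture (480x640x3 uint8, red, green, blue); there is no depth.
- robot.camera_params(name): a dict with "fx", "fy", "cx", "cy" (pixels), "xyz" and "rotation" of the camera in the world; the wrist camera has in their place "T_tool_cam" (4x4, takes a point from camera to tool coordinates, whose origin is the TCP and whose axes are the flange's). Camera axes: x right, y down, z forward; pixel columns grow to the right and rows downward; lengths in m; the calibration is good to about 2 mm. The wrist camera is an equidistant fisheye: a pixel r from the principal point sees the ray r / f radians off the axis. A picture is of the moment at which its call begins: read the wrist's pose just before it. camera_params takes no time and is no camera call.
- robot.sign_off(): hands the job in, once; it reports no verdict.
The state is a dict: "clock": time; "joint_positions": joint angles; "joint_vel": joint speeds; "effort": joint torques, N m; "tool_pos": TCP position; "tool_rot": TCP orientation; "contact_force": force on the tool from outside, world axes, zero at the start; "moment": the same for the moment, N m; "gripper_width": opening from 0.0 (shut) to 1.0 (fully open).
Only numpy, scipy, OpenCV 4.12 (cv2) and the standard library are available. Lean on these libraries where they do the work, as an engineer would, in place of code of your own. Each camera call takes 0.05 s, during which the arm holds its last target. There are 200 camera calls.

## Working session

There is one attempt and no reset: what is moved stays moved. The work goes in short steps, Python scripts to look and compute and a shell command to move; the robot and the scene stay as the last step left them, time stands still between calls to the robot, and variables do not carry over. Pictures are saved under pics/ and viewed, about 8 in all and at most 12, crops included, and the job is handed in when it is done.

```bash
mkdir -p pics; cat > h.py <<'E'
from plant import robot
import numpy as np, cv2
def snap(n,f):
    im=robot.camera(n); cv2.imwrite(f,im[:,:,::-1]); return im
def ray(n,u,v):
    p=robot.camera_params(n); d=np.array([(u-p['cx'])/p['fx'],(v-p['cy'])/p['fy'],1.])
    return np.array(p['xyz']),np.array(p['rotation'])@d
def onz(n,u,v,z):
    o,d=ray(n,u,v); return o+d*(z-o[2])/d[2]
def proj(n,X):
    p=robot.camera_params(n); q=np.array(p['rotation']).T@(np.array(X)-np.array(p['xyz']))
    return np.array([p['fx']*q[0]/q[2]+p['cx'],p['fy']*q[1]/q[2]+p['cy']])
E
python3 - <<'E'
from h import *
print(robot.get_obs())
for n in('top','side','wrist'):
    snap(n,f'pics/{n}0.png'); print(n,robot.camera_params(n))
E
```

```text
{'clock': 0.0, 'joint_positions': array([63.71226707, 22.87286453,  2.57964716, 88.11553757, -1.07123689,
       69.15053379, -2.90573241]), 'joint_vel': array([-0.01508511, -0.03234208, -0.00665841, -0.06879566, -0.06750631,
       -0.09799443, -0.06271731]), 'effort': array([ 4.94608794e-04, -4.75123572e+01,  1.36491347e+00, -2.54219037e+01,
        1.14943125e-02,  9.48917965e-03,  2.86730490e-06]), 'tool_pos': array([ 0.22871667, -0.60789149,  0.30284188]), 'tool_rot': array([-1.79885474e+02,  7.88750723e-03,  2.06216433e+01]), 'contact_force': array([0.70711812, 0.01985097, 0.59682522]), 'moment': array([-0.02422865, -0.0201477 ,  0.03133567]), 'gripper_width': 1.0009430799544865}
top {'fx': 531.5452061788835, 'fy': 531.5452061788835, 'cx': 324.3185400109246, 'cy': 238.9845929466858, 'xyz': array([0.46315129, 0.00397798, 1.35828023]), 'rotation': array([-178.03065022,    0.89367705,  -90.30318137])}
side {'fx': 519.7246558920165, 'fy': 519.7246558920165, 'cx': 324.7019454077698, 'cy': 236.2024500249751, 'xyz': array([-0.33789092,  0.83381818,  0.78016153]), 'rotation': array([-119.56058041,    0.75507693, -134.8537952 ])}
wrist {'fx': 371.64829954431775, 'fy': 371.64829954431775, 'cx': 321.57659615056133, 'cy': 240.15913997712846, 'T_tool_cam': array([[ 1.63602019e-03, -9.65920423e-01, -2.58834037e-01,
         6.58089791e-02],
       [ 9.99998592e-01,  1.48342855e-03,  7.84842495e-04,
        -1.35436931e-03],
       [-3.74133595e-04, -2.58834957e-01,  9.65921490e-01,
        -6.97608834e-02],
       [ 0.00000000e+00,  0.00000000e+00,  0.00000000e+00,
         1.00000000e+00]])}
```

```bash
sed -i "s/np.array(p\['rotation'\])/RM(p['rotation'])/; 2a from scipy.spatial.transform import Rotation as Ro\ndef RM(r): return Ro.from_euler('xyz',r,degrees=True).as_matrix()" h.py; cat h.py|head -12
```

```text
from plant import robot
import numpy as np, cv2
from scipy.spatial.transform import Rotation as Ro
def RM(r): return Ro.from_euler('xyz',r,degrees=True).as_matrix()
def snap(n,f):
    im=robot.camera(n); cv2.imwrite(f,im[:,:,::-1]); return im
def ray(n,u,v):
    p=robot.camera_params(n); d=np.array([(u-p['cx'])/p['fx'],(v-p['cy'])/p['fy'],1.])
    return np.array(p['xyz']),RM(p['rotation'])@d
def onz(n,u,v,z):
    o,d=ray(n,u,v); return o+d*(z-o[2])/d[2]
def proj(n,X):
```

View pics/top0.png

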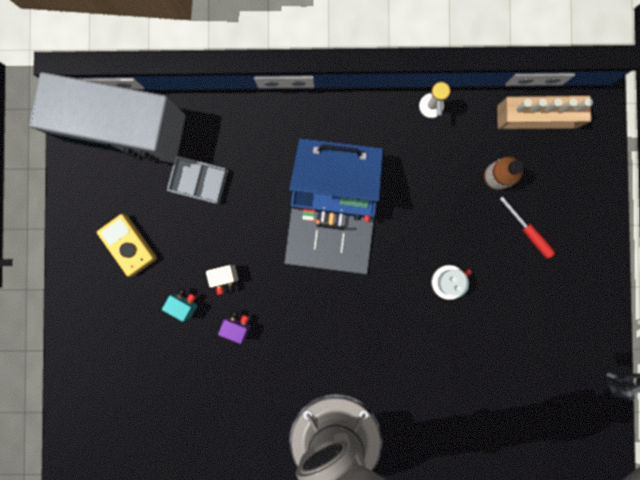

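View pics/side0.png

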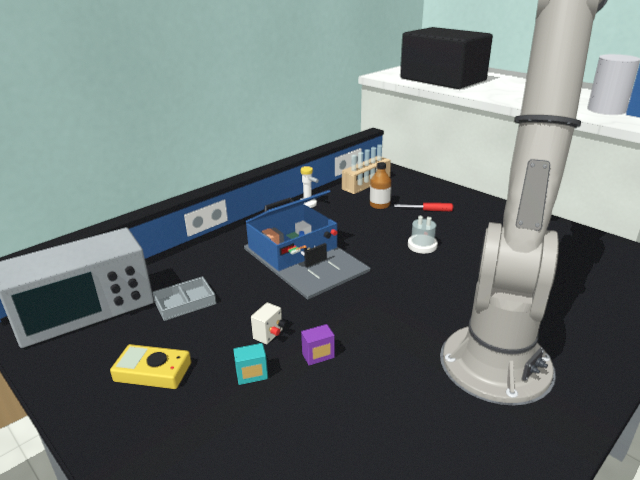

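The top view shows the cream block at about (222,277), with posts at (220,290) and (232,287). The teal look-alike is at (179,305) and the purple one at (234,329). The supply is at about (332,205), with white lines near (316,240) and (342,243). Only the cream one has cream body and red/black posts facing the robot. Next I'll measure everything and crop the block to confirm.

```bash
python3 - <<'E'
from h import *
t=cv2.imread('pics/top0.png'); s=cv2.imread('pics/side0.png')
hs=cv2.cvtColor(t,cv2.COLOR_BGR2HSV)
def big(m,roi):
    z=np.zeros_like(m); x0,y0,x1,y1=roi; z[y0:y1,x0:x1]=m[y0:y1,x0:x1]
    c=max(cv2.findContours(z,cv2.RETR_EXTERNAL,cv2.CHAIN_APPROX_NONE)[0],key=cv2.contourArea); return c
# plate
m=cv2.inRange(hs,(0,0,50),(180,90,130)); c=big(m,(275,195,390,285)); r=cv2.minAreaRect(c); print('plate',r)
ap=cv2.approxPolyDP(c,4,True)[:,0]
for p in ap: print(p,onz('top',*map(float,p),.012).round(4))
# white lines
m=cv2.inRange(hs,(0,0,160),(180,60,255)); z=np.zeros_like(m); z[225:260,300:360]=m[225:260,300:360]
for c in cv2.findContours(z,0,1)[0]:
    if len(c)<5: print('small',c.tolist());
    vx,vy,x,y=cv2.fitLine(c,2,0,.01,.01).ravel(); pts=c[:,0]
    a=onz('top',x,y,.012); b=onz('top',x+10*vx,y+10*vy,.012); d=b-a; print('line',a.round(4),pts.min(0),pts.max(0),np.degrees(np.arctan2(d[1],d[0])))
# cream block
m=cv2.inRange(hs,(0,0,150),(180,90,255)); c=big(m,(195,255,245,300)); r=cv2.minAreaRect(c); print('block',r)
for p in cv2.boxPoints(r): print(p,onz('top',*map(float,p),.064).round(4))
M=cv2.resize(t[255:350,150:260],None,fx=5,fy=5,interpolation=2); M2=cv2.resize(s[290:400,220:350],None,fx=4,fy=4,interpolation=2)
h=max(M.shape[0],M2.shape[0]); 
M=cv2.resize(t[130:350,150:400],None,fx=2.4,fy=2.4,interpolation=2)
S=cv2.resize(s[180:400,200:380],None,fx=2.4,fy=2.4,interpolation=2)
o=np.hstack([M,S]); o=cv2.resize(o,(800,int(o.shape[0]*800/o.shape[1]))); cv2.imwrite('pics/c1.png',o); print(o.shape)
E
```

```text
plate ((328.4385070800781, 240.49234008789062), (84.83975219726562, 58.17228698730469), 7.125016689300537)
[291 207] [0.5914 0.109  0.012 ]
[285 264] [0.4467 0.1247 0.012 ]
[367 273] [ 0.423  -0.0826  0.012 ]
[373 218] [ 0.5621 -0.0989  0.012 ]
[364 222] [ 0.552  -0.0761  0.012 ]
[357 215] [ 0.5699 -0.0585  0.012 ]
[325 211] [0.5806 0.0226 0.012 ]
[322 223] [0.5502 0.0304 0.012 ]
[321 211] [0.5807 0.0328 0.012 ]
[315 210] [0.5834 0.048  0.012 ]
[323 225] [0.5451 0.0279 0.012 ]
[300 219] [0.5607 0.0862 0.012 ]
[303 208] [0.5887 0.0785 0.012 ]
line [ 0.5004 -0.0199  0.012 ] [340 233] [344 252] -7.798037724576023
line [0.509  0.0476 0.012 ] [313 230] [317 249] -7.621467332659765
small [[[339, 225]]]
line [ 0.5448 -0.0127  0.012 ] [339 225] [339 225] -90.35746953972213
block ((219.4117889404297, 276.1470947265625), (17.947635650634766, 25.46624183654785), 75.96376037597656)
[204.88239 270.52945] [0.4324 0.3158 0.064 ]
[229.58826 264.353  ] [0.4472 0.2554 0.064 ]
[233.9412  281.76474] [0.4048 0.2447 0.064 ]
[209.23532 287.9412 ] [0.39   0.3051 0.064 ]
(409, 800, 3)
```

View pics/c1.png

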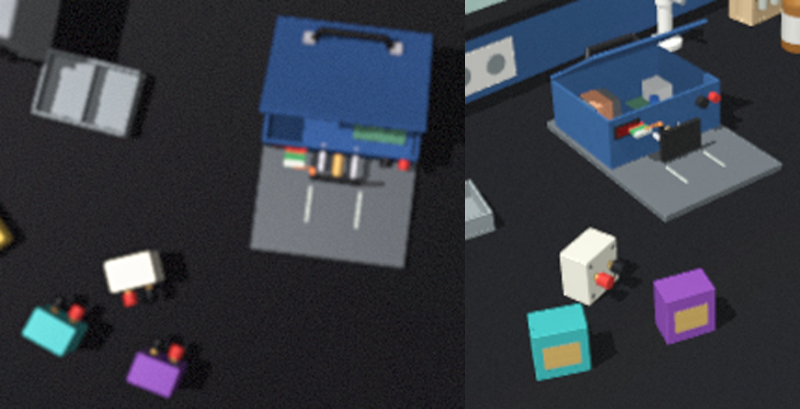

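Confirmed in the crop: the cream block (about (130,270) in the crop) has red and black posts facing the robot, and the teal and purple ones have orange plates. I estimate the supply at about (0.604, 0.001) with yaw about -7°. First I'll go over the lid with the fingers shut.

```bash
python3 -m handwheel '{"xyz":[[6,8.6,3],[12,17.2,3],[18,25.8,3],[24,34.4,3],[30,43,3],[36,51.6,3],[42,60.4,3],[42,60.4,3],[42,60.4,3],[42,60.4,3]],"turn":[-0.07,-0.14,-0.21,-0.28,-0.35,-0.42,-0.48,-0.48,-0.48,-0.48],"gripper":[1,1,1,1,1,1,1,1,1,1]}'
```

```text
clock: 1.4
tool_pos: [0.5849, -0.0957, 0.3323]
tool_rot: [-179.9, 0.0, -6.9]
contact_force: [0.6, -0.3, 0.3]
gripper_width: -0.0
```

```bash
python3 -m handwheel '{"xyz":[[5,7,0],[6.4,9.2,0],[6.4,9.2,-1],[6.4,9.2,-3],[6.4,9.2,-5],[6.4,9.2,-7],[6.4,9.2,-9],[6.4,9.2,-11],[6.4,9.2,-12.5],[6.4,9.2,-14]],"turn":[0,0,0,0,0,0,0,0,0,0],"gripper":[1,1,1,1,1,1,1,1,1,1]}'
python3 -m handwheel '{"xyz":[[0,0,-0.5],[0,0,-1],[0,0,-1.4],[0,0,-1.8],[0,0,-2],[0,0,-2]],"turn":[0,0,0,0,0,0],"gripper":[1,1,1,1,1,1]}'
```

```text
clock: 2.65
tool_pos: [0.6489, -0.0037, 0.1917]
tool_rot: [-179.9, -0.0, -6.9]
contact_force: [-0.2, 0.3, 2.1]
gripper_width: -0.001
clock: 3.4
tool_pos: [0.649, -0.0038, 0.1715]
tool_rot: [-179.9, -0.0, -6.9]
contact_force: [0.1, -0.0, 1.5]
gripper_width: 0.003
```

```bash
python3 -m handwheel '{"xyz":[[0,0,-0.2],[0,0,-0.3],[0,0,-0.4],[0,0,-0.4]],"turn":[0,0,0,0],"gripper":[1,1,1,1]}'
```

```text
clock: 3.9
tool_pos: [0.6493, -0.0038, 0.1706]
tool_rot: [-180.0, -0.1, -6.9]
contact_force: [-5.6, -0.1, 15.2]
gripper_width: -0.0
```

The lid reads shut: firm stop at 15 N, with the tip at 97.6 mm. Now I'll move to the block.

```bash
python3 -m handwheel '{"xyz":[[0,0,4],[-1,1,9],[-5,6,10],[-9,11,10],[-13,16,10],[-17,21,10],[-21,26,10],[-23,28.4,10],[-23,28.4,10],[-23,28.4,10]],"turn":[0,0,0.06,0.12,0.18,0.24,0.3,0.36,0.36,0.36],"gripper":[1,1,0,-1,-1,-1,-1,-1,-1,-1]}'
python3 - <<'E'
from h import *
t=snap('top','pics/top1.png'); w=snap('wrist','pics/w1.png'); o=robot.get_obs(); print(o['tool_pos'],o['tool_rot'],o['gripper_width'])
M=cv2.resize(t[120:285,150:395],(600,404),interpolation=2)
W=cv2.resize(w,(600,450)); cv2.imwrite('pics/c2.png',np.hstack([cv2.resize(M,(400,270)),cv2.resize(W,(400,270))])[:,:,::-1])
E
```

```text
clock: 5.15
tool_pos: [0.4199, 0.2796, 0.2706]
tool_rot: [-180.0, -0.1, 13.7]
contact_force: [-0.2, -0.5, 0.6]
gripper_width: 0.998
[0.42037298 0.27889004 0.27045478] [-1.79991416e+02 -7.14936638e-02  1.35368331e+01] 1.0024629793332005
```

View pics/c2.png

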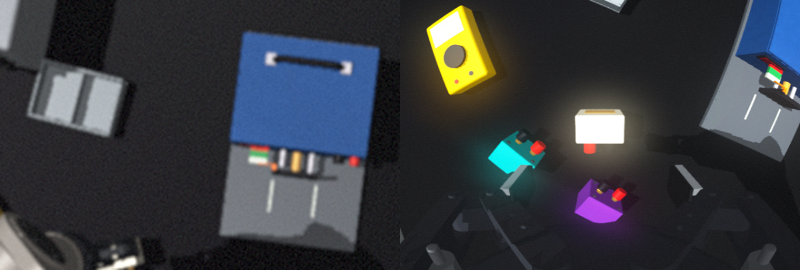

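Left: the lid lies flat and shut. Right: the cream block at about (600,127) is nearly square to the wrist. Next I'll refine both poses.

```bash
cat >> h.py <<'E'
def wonz(u,v,z,pos,rot):
    p=robot.camera_params('wrist'); a=np.array([(u-p['cx'])/p['fx'],(v-p['cy'])/p['fy']]); r=np.hypot(*a)
    d=np.r_[a/r*np.sin(r),np.cos(r)]; T=p['T_tool_cam']; R=RM(rot); o=pos+R@T[:3,3]; d=R@T[:3,:3]@d
    return o+d*(z-o[2])/d[2]
E
python3 - <<'E'
from h import *
pos=np.array([.4204,.2789,.2705]); rot=[180,-.07,13.54]
w=cv2.imread('pics/w1.png'); hs=cv2.cvtColor(w,cv2.COLOR_BGR2HSV)
m=cv2.inRange(hs,(0,0,170),(180,60,255)); m[:150]=0; m[320:]=0; m[:,:420]=m[:,:420]; m[:,:260]=0;m[:,400:]=0  # around (480,225)?
n,l,st,ce=cv2.connectedComponentsWithStats(m); print(st[1:][st[1:,4]>50],ce[1:][st[1:,4]>50])
i=1+st[1:,4].argmax(); c=cv2.findContours((l==i).astype(np.uint8),0,1)[0][0]; r=cv2.minAreaRect(c); print(r)
P=np.array([wonz(*p,.064,pos,rot) for p in cv2.boxPoints(r)]); print(P.round(4),P.mean(0).round(4))
for k in range(4):
    d=P[(k+1)%4]-P[k]; print(np.linalg.norm(d).round(4),np.degrees(np.arctan2(d[1],d[0])).round(1))
# supply from top1
t=cv2.imread('pics/top1.png'); hs=cv2.cvtColor(t,cv2.COLOR_BGR2HSV)
m=cv2.inRange(hs,(100,120,70),(125,255,255)); m[:130]=0; m[230:]=0; m[:,:280]=0; m[:,400:]=0
m=cv2.morphologyEx(m,3,np.ones((9,9)))
c=max(cv2.findContours(m,0,1)[0],key=cv2.contourArea); r=cv2.minAreaRect(c); print('lid',r)
P=np.array([onz('top',*map(float,p),.098) for p in cv2.boxPoints(r)]); print(P.round(4),P.mean(0).round(4))
for k in range(4):
    d=P[(k+1)%4]-P[k]; print(np.linalg.norm(d).round(4),np.degrees(np.arctan2(d[1],d[0])).round(1))
m=cv2.inRange(hs,(0,0,50),(180,90,130)); m[:215]=0; m[285:]=0; m[:,:270]=0; m[:,395:]=0
# plate edges subpixel: left/right/front
L=[];Rr=[];F=[]
for v in range(228,255):
    x=np.flatnonzero(m[v]); L.append([x[0]-.5,v]); Rr.append([x[-1]+.5,v])
for u in range(292,362):
    y=np.flatnonzero(m[:,u]); F.append([u,y[-1]+.5])
out=[]
for nme,q in(('L',L),('R',Rr),('F',F)):
    W=np.array([onz('top',*map(float,p),.012)[:2] for p in q],np.float32); vx,vy,x,y=cv2.fitLine(W,cv2.DIST_HUBER,0,.01,.01).ravel(); print(nme,(x,y),np.degrees(np.arctan2(vy,vx)),np.abs((W-[x,y])@[-vy,vx]).max())
E
```

```text
[[ 280  195   79   61 4301]] [[319.33457336 227.20925366]]
((319.0, 225.0), (60.0, 78.0), 90.0)
[[0.439  0.3168 0.064 ]
 [0.4528 0.2598 0.064 ]
 [0.4073 0.2477 0.064 ]
 [0.3929 0.3069 0.064 ]] [0.423  0.2828 0.064 ]
0.0586 -76.4
0.0471 -165.1
0.0609 103.6
0.0472 12.1
lid ((336.14617919921875, 177.83078002929688), (85.33589935302734, 68.5912094116211), 7.125016689300537)
[[ 0.5843  0.1058  0.098 ]
 [ 0.7472  0.0849  0.098 ]
 [ 0.7201 -0.1169  0.098 ]
 [ 0.5577 -0.0953  0.098 ]] [ 0.6523 -0.0054  0.098 ]
0.1643 -7.3
0.2036 -97.7
0.1638 172.4
0.2028 82.5
L (np.float32(0.49969274), np.float32(0.12276413)) -7.4510856 0.0015595506
R (np.float32(0.5037749), np.float32(-0.09372128)) -7.3979874 0.0012340723
F (np.float32(0.4364054), np.float32(0.031796496)) 82.671135 0.0016133972
```

```bash
python3 -m handwheel '{"xyz":[[-0.5,0.2,-3],[-0.5,0.2,-7],[-0.5,0.2,-11],[-0.5,0.2,-14],[-0.5,0.2,-16],[-0.5,0.2,-17.3],[-0.5,0.2,-17.3],[-0.5,0.2,-17.3]],"turn":[0,0,0,0,0,0,0,0],"gripper":[-0.8,-0.8,-0.8,-0.8,-0.8,-0.8,-0.8,-0.8]}'
python3 -m handwheel '{"xyz":[[0,0,0],[0,0,0],[0,0,0],[0,0,0],[0,0,0],[0,0,0]],"turn":[0,0,0,0,0,0],"gripper":[0.5,1,1,1,1,1]}'
```

```text
clock: 6.25
tool_pos: [0.4161, 0.2811, 0.0982]
tool_rot: [-180.0, -0.2, 13.5]
contact_force: [-0.2, -0.0, -0.3]
gripper_width: 0.904
clock: 7.0
tool_pos: [0.4169, 0.2816, 0.0993]
tool_rot: [-179.9, -0.3, 13.5]
contact_force: [-0.1, -0.8, 5.8]
gripper_width: 0.696
```

```bash
python3 -m handwheel '{"xyz":[[0,0,3],[0,0,7],[0.6,-4,7],[1.8,-9,7],[3,-14,7],[4.2,-19,7],[5.4,-23,7],[6.2,-26.4,7],[6.2,-26.4,6],[6.2,-26.4,5]],"turn":[0,0,-0.06,-0.12,-0.18,-0.24,-0.3,-0.365,-0.365,-0.365],"gripper":[1,1,1,1,1,1,1,1,1,1]}'
python3 -m handwheel '{"xyz":[[0,0,-1],[0,0,-1],[0,0,-1]],"turn":[0,0,0],"gripper":[1,1,1]}'
python3 - <<'E'
from h import *
w=snap('wrist','pics/w2.png'); o=robot.get_obs(); s=snap('side','pics/s2.png');t=snap('top','pics/t2.png')
print(o['tool_pos'],o['tool_rot'],o['contact_force'],o['gripper_width'])
cv2.imwrite('pics/c3.png',np.hstack([cv2.resize(w,(480,360)),cv2.resize(s[210:310,230:380],(320,213),interpolation=2)[:360].copy() if 0 else cv2.copyMakeBorder(cv2.resize(s[200:320,220:380],(320,240),interpolation=2),0,120,0,0,0)])[:,:,::-1])
E
```

```text
clock: 8.25
tool_pos: [0.4784, 0.0182, 0.1486]
tool_rot: [-179.9, -0.2, -7.4]
contact_force: [0.4, -0.0, -2.8]
gripper_width: 0.694
clock: 8.62
tool_pos: [0.4784, 0.0188, 0.1386]
tool_rot: [-179.9, -0.2, -7.3]
contact_force: [-0.0, -0.5, -0.9]
gripper_width: 0.697
[0.47859762 0.01860798 0.13879088] [-179.90648066   -0.27052294   -7.33324528] [ 0.49118486 -0.26067396 -1.82881636] 0.6946513305141312
```

View pics/c3.png

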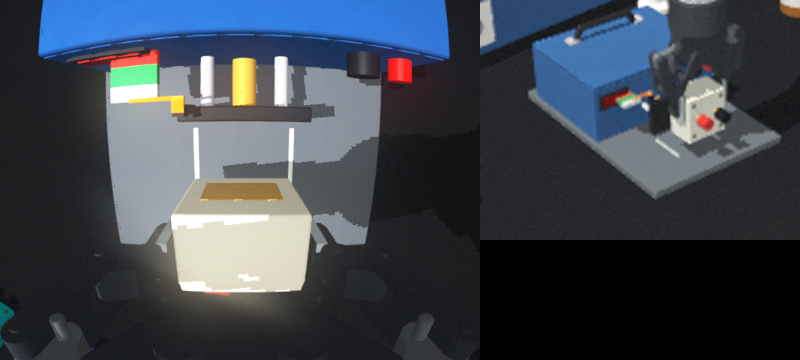

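Wrist view: block held square, contact plate centred ahead of it at (245,115), pointer (178,103) at the start of the white field. The side view shows the posts facing outward. Now the lateral check.

```bash
python3 - <<'E'
from h import *
pos=np.array([.4786,.0186,.1388]); rot=[-179.9,-.2,-7.35]
w=cv2.imread('pics/w2.png'); g=cv2.cvtColor(w,cv2.COLOR_BGR2GRAY)
e=np.array([.9917,-.1288]); n=np.array([.1288,.9917])
def sl(u,v,z):
    P=wonz(u,v,z,pos,rot)[:2]; return np.array([(P@e-.598)*1000,(P@n-.0788)*1000]).round(1)
for v in(156,159,162): x=np.flatnonzero(g[v,220:430]<60)+220; print(v,x.min(),x.max())
col=g[140:180,330]; print(col.tolist())
for v in(290,310,340): 
    x=np.flatnonzero(g[v,200:440]>150)+200; print('blk',v,x.min(),x.max(),sl(x.min()-.5,v,.1035),sl(x.max()+.5,v,.1035))
for v in (156,160): print(sl(237,v,.066),sl(414.5,v,.066))
for v in (180,225): 
  r=g[v]; print('lines', [int(i) for i in np.flatnonzero(r[240:410]>150)+240])
print(sl(260.5,180,.012),sl(388,180,.012), sl(320,286,.1035),sl(320,388,.1035))
E
```

```text
156 414 414
159 411 411
162 405 410
[125, 79, 72, 84, 85, 91, 90, 88, 93, 88, 89, 86, 89, 87, 85, 84, 87, 85, 83, 81, 65, 103, 160, 159, 160, 158, 158, 155, 160, 155, 154, 157, 156, 154, 153, 158, 158, 160, 156, 155]
blk 290 200 423 [-105.2   41.5] [-104.8  -29.2]
blk 310 200 413 [-112.3   42.4] [-111.7  -26.6]
blk 340 234 409 [-123.    31.8] [-122.8  -26.4]
[-65.   35.7] [-64.7 -33.3]
[-66.5  35.7] [-66.2 -33.3]
lines [240, 241, 242, 243, 244, 245, 246, 247, 248, 249, 250, 251, 252, 253, 254, 255, 256, 257, 258, 259, 260, 261, 262, 263, 264, 265, 266, 267, 268, 269, 270, 271, 272, 273, 274, 275, 276, 277, 278, 279, 280, 281, 282, 283, 284, 285, 286, 287, 288, 289, 290, 291, 292, 293, 294, 295, 296, 297, 298, 299, 300, 301, 302, 303, 304, 305, 306, 307, 308, 309, 310, 311, 312, 313, 314, 315, 316, 317, 318, 319, 320, 321, 322, 323, 324, 325, 326, 327, 328, 329, 330, 331, 332, 333, 334, 335, 336, 337, 338, 339, 340, 341, 342, 343, 344, 345, 346, 347, 348, 349, 350, 351, 352, 353, 354, 355, 356, 357, 358, 359, 360, 361, 362, 363, 364, 365, 366, 369, 372, 373, 374, 375, 378, 380, 381, 382, 384, 385, 386, 387, 388, 389, 390, 391, 392, 394, 395, 397, 398, 399, 401, 402, 409]
lines [240, 241, 242, 243, 244, 245, 246, 247, 248, 249, 250, 251, 252, 253, 254, 255, 256, 257, 258, 259, 260, 261, 262, 263, 264, 265, 266, 267, 268, 269, 270, 271, 272, 273, 274, 275, 276, 277, 278, 279, 280, 281, 282, 283, 284, 285, 286, 287, 288, 289, 290, 291, 292, 293, 294, 295, 296, 384, 385, 386, 387, 388, 389]
[-79.7  35.5] [-79.5 -32.6] [-103.1    3.2] [-141.9    3.2]
```

```bash
python3 -m handwheel '{"xyz":[[0.7,-0.2,-1],[1.2,-0.25,-1.8],[1.5,-0.3,-2.3],[1.5,-0.3,-2.5],[1.5,-0.3,-2.6],[1.5,-0.3,-2.6]],"turn":[0,0,0,0,0,0],"gripper":[1,1,1,1,1,1]}'
python3 -m handwheel '{"xyz":[[0.3,-0.04,-0.1],[0.6,-0.08,-0.15],[0.6,-0.08,-0.15]],"turn":[0,0,0],"gripper":[1,1,1]}'
```

```text
clock: 9.52
tool_pos: [0.4936, 0.0154, 0.113]
tool_rot: [-179.9, -0.3, -7.4]
contact_force: [-0.2, 0.0, -2.0]
gripper_width: 0.695
clock: 9.9
tool_pos: [0.5, 0.0146, 0.1116]
tool_rot: [-179.9, -0.3, -7.4]
contact_force: [-0.2, 0.1, -1.6]
gripper_width: 0.69
```

```bash
python3 -m handwheel '{"xyz":[[0.2,-0.03,-0.1],[0.4,-0.05,-0.15],[0.6,-0.08,-0.15],[0.8,-0.1,-0.15],[0.8,-0.1,-0.15]],"turn":[0,0,0,0,0],"gripper":[1,1,1,1,1]}'
python3 -m handwheel '{"xyz":[[0.3,-0.04,0],[0.6,-0.08,0],[0.9,-0.12,0],[1,-0.13,0],[1,-0.13,0],[1,-0.13,0]],"turn":[0,0,0,0,0,0],"gripper":[1,1,1,1,1,1]}'
```

```text
clock: 10.52
tool_pos: [0.5065, 0.014, 0.1113]
tool_rot: [-180.0, -0.1, -7.4]
contact_force: [-9.1, 0.4, 14.2]
gripper_width: 0.697
clock: 11.28
tool_pos: [0.5159, 0.0128, 0.1114]
tool_rot: [-180.0, 0.0, -7.4]
contact_force: [-4.0, 1.1, 5.0]
gripper_width: 0.695
```

```bash
python3 -m handwheel '{"xyz":[[0.2,-0.03,0.05],[0.4,-0.05,0.05],[0.6,-0.08,0.05],[0.8,-0.1,0.05],[0.8,-0.1,0.05],[0.8,-0.1,0.05]],"turn":[0,0,0,0,0,0],"gripper":[1,1,1,1,1,1]}'
python3 - <<'E'
from h import *
w=snap('wrist','pics/w3.png'); o=robot.get_obs(); print(o['tool_pos'],o['tool_rot'],o['contact_force'],o['gripper_width'])
cv2.imwrite('pics/c4.png',cv2.resize(w[40:280,110:430],(800,600),interpolation=2)[:,:,::-1])
E
```

```text
clock: 12.02
tool_pos: [0.5223, 0.0119, 0.1115]
tool_rot: [180.0, 0.3, -7.4]
contact_force: [-6.6, 0.6, 4.1]
gripper_width: 0.697
[0.52228712 0.01196211 0.11149931] [179.96964355   0.26774596  -7.38334644] [-7.51955269  1.37011646  5.1008487 ] 0.6974788382935903
```

View pics/c4.png

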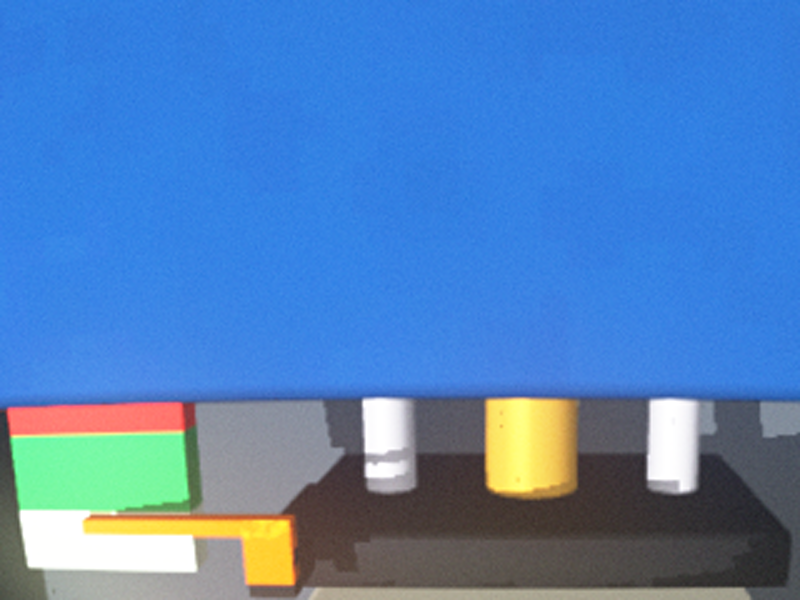

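The pointer (about (150,523) in the crop) is near the end of the white field, at roughly 6 mm. The block is flat on the plate and centred. I'll add 7 mm.

```bash
python3 -m handwheel '{"xyz":[[0.2,-0.03,0.05],[0.4,-0.05,0.05],[0.6,-0.08,0.05],[0.7,-0.1,0.05],[0.7,-0.1,0.05],[0.7,-0.1,0.05],[0.7,-0.1,0.05]],"turn":[0,0,0,0,0,0,0],"gripper":[1,1,1,1,1,1,1]}'
python3 - <<'E'
from h import *
w=snap('wrist','pics/w4.png'); s=snap('side','pics/s4.png'); o=robot.get_obs(); print(o['tool_pos'],o['tool_rot'],o['contact_force'],o['gripper_width'])
cv2.imwrite('pics/c5.png',np.hstack([cv2.resize(w[160:400,110:430],(480,360),interpolation=2),cv2.resize(s[200:320,240:346],(318,360),interpolation=2)])[:,:,::-1])
E
```

```text
clock: 12.95
tool_pos: [0.526, 0.0115, 0.1116]
tool_rot: [179.9, 0.7, -7.4]
contact_force: [-11.7, 1.8, 9.7]
gripper_width: 0.696
[0.52602006 0.01153325 0.11164142] [179.89415321   0.73943254  -7.38133296] [-10.97325608   2.19837444  10.31870806] 0.696972311574266
```

View pics/c5.png

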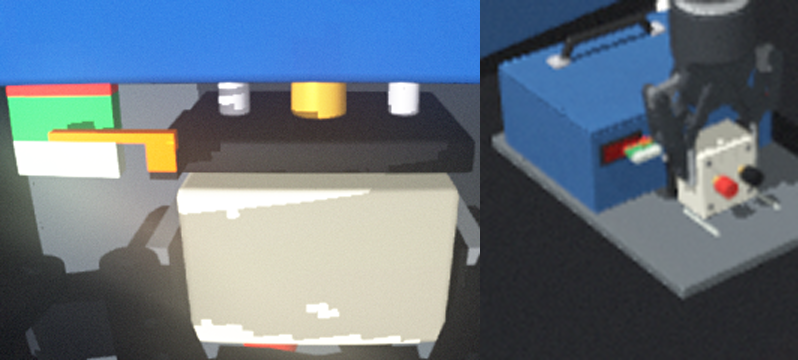

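The pointer is just into green (about 9 mm); arm compliance took up part of the push. I'll advance further and lift slightly to unload the base.

```bash
python3 -m handwheel '{"xyz":[[0.2,-0.03,0.1],[0.4,-0.05,0.15],[0.6,-0.08,0.15],[0.7,-0.1,0.15],[0.7,-0.1,0.15],[0.7,-0.1,0.15],[0.7,-0.1,0.15]],"turn":[0,0,0,0,0,0,0],"gripper":[1,1,1,1,1,1,1]}'
python3 - <<'E'
from h import *
w=snap('wrist','pics/w5.png'); o=robot.get_obs(); print(o['tool_pos'],o['tool_rot'],o['contact_force'],o['gripper_width'])
c=w[160:400,110:430]; cv2.imwrite('pics/c6.png',cv2.resize(c,(640,480),interpolation=2)[:,:,::-1])
E
```

```text
clock: 13.92
tool_pos: [0.5288, 0.0112, 0.1119]
tool_rot: [179.8, 1.3, -7.4]
contact_force: [-11.7, 1.9, 5.9]
gripper_width: 0.693
[0.52878759 0.01123802 0.11188279] [179.81608473   1.34018788  -7.36199672] [-11.54142169   2.85966904   5.15197397] 0.6923804219459503
```

View pics/c6.png

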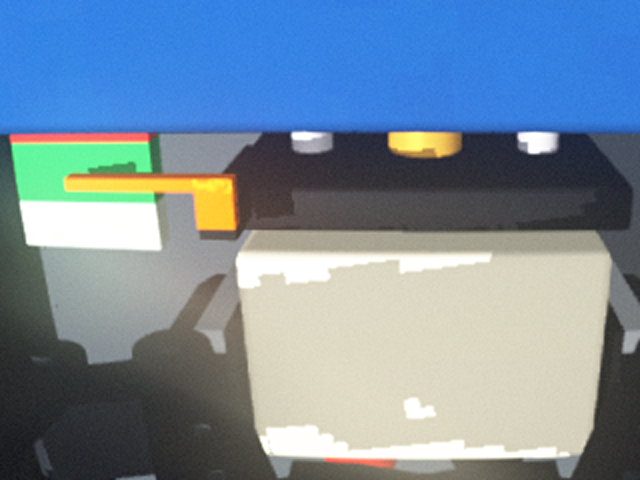

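The pointer is at about 11 mm, inside green. Block and plate edges are parallel and centred. One more nudge of about 2 mm.

```bash
python3 -m handwheel '{"xyz":[[0.2,-0.03,0.05],[0.4,-0.05,0.05],[0.6,-0.08,0.05],[0.7,-0.1,0.05],[0.7,-0.1,0.05],[0.7,-0.1,0.05],[0.7,-0.1,0.05],[0.7,-0.1,0.05],[0.7,-0.1,0.05]],"turn":[0,0,0,0,0,0,0,0,0],"gripper":[1,1,1,1,1,1,1,1,1]}'
python3 - <<'E'
from h import *
w=snap('wrist','pics/w6.png'); s=snap('side','pics/s6.png'); o=robot.get_obs(); print(o['clock'],o['tool_pos'],o['tool_rot'],o['contact_force'],o['gripper_width'])
c=w[160:400,110:430]; cv2.imwrite('pics/c7.png',np.hstack([cv2.resize(c,(480,360),interpolation=2),cv2.resize(s[200:320,240:346],(318,360),interpolation=2)])[:,:,::-1])
E
```

```text
clock: 15.1
tool_pos: [0.5309, 0.0111, 0.112]
tool_rot: [179.7, 2.0, -7.4]
contact_force: [-15.4, 2.5, 14.2]
gripper_width: 0.696
15.2 [0.53087998 0.01106438 0.11205981] [179.70310959   2.04769758  -7.35448243] [-15.77273076   2.47457578  14.43634101] 0.6897907428258658
```

View pics/c7.png

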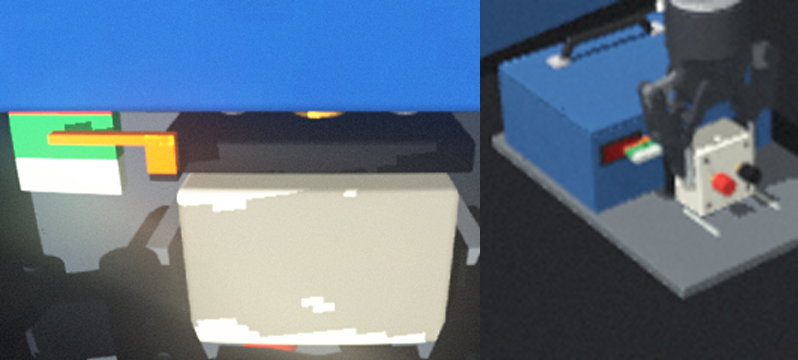

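The pointer is in the middle of green (about 13 mm, 9 N). I'll hold without a new command, check it is steady, then hand in.

```bash
python3 - <<'E'
from h import *
for k in range(12):
    w=robot.camera('wrist')
    if k%4==3:
        o=robot.get_obs(); print(o['clock'],o['tool_pos'].round(4),o['tool_rot'].round(2),o['contact_force'].round(1),o['gripper_width'].round(3))
hs=cv2.cvtColor(w,cv2.COLOR_RGB2HSV)[160:300,110:200]
og=cv2.inRange(hs[:,40:75],(10,150,150),(22,255,255)); gr=cv2.inRange(hs[:,10:30],(50,120,100),(80,255,255))
a=np.nonzero(og)[0]; b=np.nonzero(gr)[0]; p,g0,g1=np.median(a),b.max()+.5,b.min()-.5
f=(g0-p)/(g0-g1); mm=8+10.5*f; print('pointer',p,'green',g1,g0,'mm',mm)
if 10<mm<17 and o['contact_force'][0]<-8: robot.sign_off(); print('signed off')
E
```

```text
Traceback (most recent call last):
AttributeError: 'float' object has no attribute 'round'
```

```bash
python3 - <<'E'
from h import *
for k in range(12):
    w=robot.camera('wrist')
    if k%4==3:
        o=robot.get_obs(); print(o['clock'],o['tool_pos'].round(4),o['tool_rot'].round(2),o['contact_force'].round(1),round(o['gripper_width'],3))
hs=cv2.cvtColor(w,cv2.COLOR_RGB2HSV)[160:300,110:200]
og=cv2.inRange(hs[:,40:75],(10,150,150),(22,255,255)); gr=cv2.inRange(hs[:,10:30],(50,120,100),(80,255,255))
a=np.nonzero(og)[0]; b=np.nonzero(gr)[0]; p,g0,g1=np.median(a),b.max()+.5,b.min()-.5
f=(g0-p)/(g0-g1); mm=8+10.5*f; print('pointer',p,'green',g1,g0,'mm',mm)
if 10<mm<17 and o['contact_force'][0]<-8: robot.sign_off(); print('signed off')
E
```

```text
15.6 [0.5309 0.0111 0.112 ] [179.7    2.05  -7.35] [-16.6   3.   14.4] 0.692
15.8 [0.5309 0.011  0.112 ] [179.7    2.05  -7.35] [-15.6   1.7  15.1] 0.696
16.0 [0.5309 0.0111 0.112 ] [179.7    2.05  -7.36] [-15.6   2.4  14.6] 0.693
pointer 90.0 green 76.5 104.5 mm 13.4375
the job is handed in; nothing more can be done
signed off
```

I pushed the lid shut, then picked up the cream block and set it on the base plate with its red and black posts facing out. I pressed it square against the contact plate and handed the job in at 16 s, still gripping and pushing. No verdict is reported.

- **Pointer:** it read about 13.4 mm, the middle of the green field, which is about 9.4 N on the spring and well short of the end of travel.
- **Steadiness:** the pose did not move over the last readings.
- **Alignment:** the tool's yaw of -7.35° matches the supply's measured -7.4°. The block was central to about 1–2 mm by the camera before the push. In the last pictures its edges looked parallel to the plate's.
- **Lid:** it met a firm stop at 15 N and looked flat in the later views.

Two readings did not fit cleanly:

- **Wrist force:** it showed about 16 N horizontally and 14 N vertically, more than the spring force. I put the difference down to the block rubbing on the base plate.
- **Tool tilt:** the tool ended pitched about 2°, within the 0.1 rad (5.7°) limit. I did not measure the block's own tilt separately.

I never moved against the bystanders, but I did not measure their positions again at the end.

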